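# Dry-cycle the bench punch, then set and lock its length gauge

## Robot

A 6-joint arm with a two-finger parallel gripper is mounted at the origin on the work surface. World frame = base frame: x ahead of the robot, y to its left, z up, the work surface at z = 0. Lengths are in mm, angles in rad, forces in N, time in s.
With the tool pointing down it reaches from about 350 to 975 mm from the base axis. Payload 7.1 kg.
Tool frame: the origin (TCP) lies at the very end of the fingers, on their centre line; the grasp point (between the pads) lies 19 mm behind it (ctrl.tcp_to_grasp is the distance from the TCP to the grasp point, in mm); z points along the fingers, x is the direction in which the jaws open and shut, and the axes are right-handed (so a half turn about z gives the same grasp; the last joint's range is limited). The gripper opens to 88 mm and grips with 3 to 60 N. Pads are 20 mm wide; open, the fingers measure 115 mm over their backs; the gripper's body (75 mm by 178 mm) begins 61 mm behind the grasp point.
Start: joints at [-1.303, 0.423, 1.63, -0, 1.089, -0.019], TCP at [176.821, -599.449, 222.675] pointing down, gripper open.
Joint ranges: [-3, 3], [-0.9, 2.11], [0.09, 2.58], [-1.31, 4.45], [0.11, 2.69], [-2.54, 2.54]. Speed limits (rad/s): [2.39, 2.39, 3.01, 3.14, 3.14, 3.14].

## Interface

Orientations are given as a rotation vector (axis times angle).
In Python, from workcell import get_obs, viewer, ctrl, masks_of gives the robot as it stands. The module is installed in compiled form; this text tells all that it offers.
- The arm moves only by the shell command python3 -m inch 'ROWS'. ROWS is JSON, a list of rows, each an object of numbers: "tx", "ty", "tz": the shift along the tool's x, y, z in cm; "ax", "ay", "az": the turn, a rotation vector about the tool's x, y, z in degrees; "jaw": the opening, from 0 (shut) to 1 (fully open). In form: [{"tx": .., "ty": .., "tz": .., "ax": .., "ay": .., "az": .., "jaw": ..}, ...]. A call has 1 to 12 rows; each row shifts and turns the commanded pose from where the row before left it, along the tool's axes as they then stand; what a row does not reach is not made up. A row lasts 1/8 s, in which the tool goes at most 62.5 mm and 10.7 degrees, less where a joint would pass 70% of its speed; a pose out of reach is approached as far as the arm can. A call is refused whole if a number of a shift passes 6.25 or a number of a turn 10.7, either way. A call with a gripper value outside its range is refused whole. The fingers move at their own pace and stop on an object; the grip force is fixed at half the most. Time passes only in rows, so rows that do not move let the fingers close. It gives the time, the measured TCP pose, the force and the opening at its end, in the units of the state.
- get_obs(): the state, without advancing time (a new reading comes with each control period).
- viewer.get_image(name): name is "scene" or "top" or "wrist"; returns (picture, depth): 480x640x3 uint8, red, green, blue; 480x640 float32, mm along the optical axis (not along the pixel's ray), 0 where there is no reading.
- viewer.get_calibration(name): a dict with "fx", "fy", "cx", "cy" (pixels), "distortion" ([k1, k2, p1, p2, k3] as OpenCV has them; the pictures are not rectified), "rvec" (rotation vector, rad) and "tvec" (3), from world to camera coordinates, as OpenCV has them. Camera axes: x right, y down, z forward; pixel columns grow to the right and rows downward; lengths in mm; the calibration is good to about 2 mm. A picture is of the moment at which its call begins: read the wrist's pose just before it. get_calibration takes no time and is no camera call; for the wrist camera it gives the pose at the moment of the call.
- ctrl.close_job(): hands the job in, once; it reports no verdict.
Trained networks look in the newest picture that a camera, given by its name, has taken for a name from the list of things; names that differ only in an ending like _2 or _b are one class to them, and where a whole thing is asked for, a point or a joint stands for the part that bears it (a point fixed in the world has none). Each returns a list of dicts, best first, with "score" (0 to 1); they miss things now and then, are a little off and sometimes report something else, mostly with a low value. They report only what shows in the picture. A call takes as long as a camera call.
- masks_of(camera, thing): "pixels" (480x640 bool, what is visible of it) and "location" ([column, row] in pixels, amid what is visible of it).
The state is a dict: "t": time; "qpos": joint angles; "qvel": joint speeds; "joint_torque": joint torques, N m; "ee_pos": TCP position; "orientation": TCP orientation; "ft_force": force on the tool from outside, world axes, zero at the start; "moment": the same for the moment, N m; "width": finger opening in mm.
Only numpy, scipy, OpenCV 4.12 (cv2) and the standard library are available. Lean on these libraries where they do the work, as an engineer would, in place of code of your own. Each camera call takes 0.05 s, during which the arm holds its last target. There are 200 camera calls.

## Task

Get the bench punch ready for the next batch of panels: first swing its black T-handle down to its stop and let it spring back up. Then draw the sprung gauge leg out by its upright plate until its index line meets the red mark and, while holding the leg there, push the orange cam lever over until it is fully closed. The cam alone does not carry the leg, so finish still gripping the plate, with the leg at the mark, and leave the red mark and the other things on the bench where they are.

Things in the scene. Friction and masses are not known exactly. Their poses are not given: they have to be found in the camera images.
- punch: Bench punch fixed to the bench. Grey bed 200 x 400 x 14 mm; origin on the bench under it. x: from the robot's side to the far side; y: along the bed, from gauge leg to press; z up; yawed up to 0.2 rad. In its frame (mm) the blue column and head fill x -28 to 100, y 95 to 165, z to 195; the dark die block x -55 to 55, y 35 to 180, z to 44.
- press_grip (a point): Centre of the black T-handle's crossbar (18 mm diameter, 80 mm long, along the punch's y). Its 160 mm arm hinges on a level axis (along y) through (50, 130, 190) mm of the punch's frame, points to -x and slopes up by 0.55 rad at rest: crossbar at (-86, 130, 274) mm, at the stop (-110, 130, 179) mm. Push down on it from above.
- press (a joint): Angle of the T-handle in rad: 0 up at rest, grows as it is pushed down, hard stop at 0.62. A spring returns it; pushing takes about 3 N at first and 8 N at the stop.
- leg: Sprung gauge leg with an upright aluminium plate: 10 mm thick (y), x -60 to 55 mm, z 20 to 90 mm in this frame. Origin under the plate's mid-plane, 14 mm above the bench; axes as the punch's. Slides along y only: 0 to 120 mm out towards -y; the spring pulls home with 2.4 to 6 N. Its foot (y -54 to 20 mm, 20 mm high) carries the cam lever on the plate's -y side.
- plate_mid (a point): Point in the plate's mid-plane, at x = 0, y = 0 of the leg's frame and 76 mm above the bench: a good gripping height. While the cam lever is open, the plate is free on both faces from x -60 to -10 mm: grip it there across its thickness, from above. Fingers that hold it lightly can slide along it.
- leg_index (a point): Outer end of the black index line on the leg's white pointer, at the far (+x) end of its foot, in line with the plate's mid-plane. Axes as the punch's.
- mark (a point): End of the white line on the red mark beside the scale; axes as the punch's. The leg is at length when leg_index and mark agree along the punch's y (they stay 6 mm apart in x). The mark lies 45 to 110 mm out from the leg's home and stays put.
- cam_bar (a point): Centre of the orange cam lever's crossbar (9 mm diameter, 32 mm along y, 8 to 40 mm off the plate's mid-plane on its -y side, 74 to 80 mm above the bench). In the leg's frame it goes from x -2 mm (open) to 46 mm (closed). The side of the finger on the plate's -y face, slid along the plate towards +x, pushes it with about 3 N. It stays where left.
- cam (a joint): Angle of the cam lever in rad: 0 fully open (starts at 0 to 0.1), 1.0 fully closed at its stop. The 50 mm lever rides on the leg and hinges about a level axis along y at x 22, z 16 mm of the leg's frame; it closes towards +x.
- screwdriver: Bystander: red-handled screwdriver, 190 mm long, lying beyond the punch. Leave alone.
- jar: Bystander: amber jar with a steel cap, 56 mm diameter, 65 mm high, standing past the press end. Origin under its centre. Leave alone.
- chassis: Bystander: small open aluminium case, 110 x 75 x 40 mm, on the bench past the gauge end. Origin under its centre. Leave alone.

How it is judged (in metres and radians):
On the way, in this order (a step that is already met when the one before it is completed fails the run):
1. the T-handle is swung down to its stop (value of joint press above 0.57 rad), for 0.05 s.
2. the T-handle has sprung back up (value of joint press below 0.06 rad), for 0.1 s.
3. the leg is drawn to the mark and held, the cam lever still open (y of leg_index in the frame of mark between -0.004 and 0.004 m and contact force between the fingers and leg above 2 N and value of joint cam below 0.4 rad), for 0.2 s.
4. the cam lever is closed with the leg held at the mark (y of leg_index in the frame of mark between -0.004 and 0.004 m and contact force between the fingers and leg above 2 N and value of joint cam above 0.9 rad), for 0.2 s.
At the end, for the whole second after the job is handed in: The leg's index is within 4 mm of the mark along the slide and at rest (under 10 mm/s), the fingers bear on the leg with more than 2 N, the cam lever is closed (over 0.9 of 1.0 rad) and the T-handle is back up (under 0.06 rad) (all of step 4 and value of joint press below 0.06 rad and linear speed of leg below 0.01 m/s); the arm keeps its last pose, push and grip.
It fails at once if the cam lever is pushed over, or stands closed, while the leg is more than 10 mm off the mark (value of joint cam above 0.4 rad and (y of leg_index in the frame of mark above 0.01 m or y of leg_index in the frame of mark below -0.01 m)).
It fails at once if the red mark is shifted by more than 4 mm (distance of mark from where it was at the start of the episode above 0.004 m).
It fails at once if the screwdriver is moved more than 25 mm (distance of screwdriver from where it was at the start of the episode above 0.025 m).
It fails at once if the jar is moved more than 25 mm (distance of jar from where it was at the start of the episode above 0.025 m).
It fails at once if the chassis is moved more than 25 mm (distance of chassis from where it was at the start of the episode above 0.025 m).
It also fails if it takes over 58 s, if anything falls off the work surface, if the arm or the gripper's body presses on something with over 40 N, if the wrist force passes 120 N, or if a joint passes its speed limit or range.

## Working session

There is one attempt and no reset: what is moved stays moved. The work goes in short steps, Python scripts to look and compute and a shell command to move; the robot and the scene stay as the last step left them, time stands still between calls to the robot, and variables do not carry over. Pictures are saved under pics/ and viewed, about 8 in all and at most 12, crops included, and the job is handed in when it is done.

```bash
mkdir -p pics; cat > h.py <<'E'
import numpy as np, cv2
from workcell import get_obs, viewer, ctrl, masks_of
def cal(n):
    c=viewer.get_calibration(n); K=np.array([[c['fx'],0,c['cx']],[0,c['fy'],c['cy']],[0,0,1.]])
    return K,np.array(c['distortion'],float),cv2.Rodrigues(np.array(c['rvec'],float))[0],np.array(c['tvec'],float).ravel()
def ray(n,uv,C=None):
    K,d,R,t=C or cal(n); p=cv2.undistortPoints(np.array(uv,float).reshape(-1,1,2),K,d).reshape(-1,2)
    r=np.c_[p,np.ones(len(p))]; return -R.T@t, r@R, r, R, t
def at_depth(n,uv,dep,C=None):
    o,w,r,R,t=ray(n,uv,C); return (r*np.array(dep).reshape(-1,1)-t)@R
def at_z(n,uv,z,C=None):
    o,w,*_=ray(n,uv,C); return o+w*((z-o[2])/w[:,2])[:,None]
def proj(n,P,C=None):
    K,d,R,t=C or cal(n); return cv2.projectPoints(np.array(P,float).reshape(-1,3),cv2.Rodrigues(R)[0],t,K,d)[0].reshape(-1,2)
def save(n,im): cv2.imwrite('pics/'+n,im[...,::-1])
E
python3 - <<'E'
from h import *
o=get_obs(); print(o)
for n in ['scene','top']:
    im,d=viewer.get_image(n); save(n+'0.png',im); np.save(n+'0.npy',d)
    for th in ['punch','press_grip','leg','plate_mid','leg_index','mark','cam_bar','cam','press']:
        r=masks_of(n,th)
        for x in r[:1]:
            m=x['pixels']; ys,xs=np.nonzero(m); dd=d[m]; ok=dd>0
            P=at_depth(n,np.c_[xs,ys][ok],dd[ok])
            print(n,th,round(x['score'],2),x['location'],m.sum(),np.median(P,0).round(0),P.min(0).round(),P.max(0).round())
E
```

```text
{'t': 0.0, 'qpos': array([-1.30305723e+00,  4.23830164e-01,  1.63065830e+00, -4.46882383e-05,
        1.08855243e+00, -1.90086120e-02]), 'qvel': array([ 0.00243704,  0.00049807,  0.00071837, -0.00027464, -0.00013673,
        0.00329881]), 'joint_torque': array([-7.61442861e-04, -5.44627941e+01, -2.73668665e+01,  6.44491310e-02,
        2.28048133e-02, -1.00868326e-04]), 'ee_pos': array([ 176.64022161, -598.97182441,  221.92079357]), 'orientation': array([-2.51538711e+00,  1.88070180e+00,  1.83336965e-03]), 'ft_force': array([-0.06642815,  0.09053745, -1.13164375]), 'moment': array([-0.0280362 ,  0.00427894,  0.03828836]), 'width': 87.67668601884459}
scene punch 0.83 [334.8, 261.6] 15987 [644.  97.  23.] [ 475. -142.   -2.] [743. 278. 283.]
scene press_grip 0.76 [387.3, 159.0] 828 [543. 206. 248.] [488. 157. 195.] [646. 234. 283.]
scene leg 0.56 [302.2, 253.7] 2104 [612.  23.  33.] [525. -30.  10.] [688. 116. 106.]
scene plate_mid 0.57 [301.1, 255.4] 2224 [611.  24.  33.] [451. -31.  -3.] [688. 117. 106.]
scene leg_index 0.36 [454.1, 248.8] 785 [631. 359.  49.] [544. 337.  -4.] [648. 
[... 273 characters left out ...]
ene press 0.63 [388.8, 155.4] 1069 [543. 206. 242.] [119. 157.  -7.] [647. 345. 283.]
top punch 0.81 [307.0, 261.4] 10779 [607.  75.  18.] [ 456. -144.   -7.] [739. 288. 288.]
top press_grip 0.77 [250.1, 289.2] 708 [531. 205. 254.] [479. 157.  -0.] [641. 244. 288.]
top leg 0.85 [326.8, 265.7] 1420 [597.  24.  35.] [542. -29.   9.] [664. 117. 110.]
top plate_mid 0.76 [324.9, 265.1] 1444 [598.  23.  34.] [539. -30.   7.] [675. 115. 110.]
top leg_index 0.79 [327.8, 264.0] 1302 [597.  22.  35.] [542. -29.  18.] [658. 112. 110.]
top cam_bar 0.44 [334.9, 259.0] 63 [613.   1.  75.] [602.  -9.  32.] [633.  20.  85.]
top press 0.74 [250.0, 289.4] 739 [530. 206. 253.] [453. 157.  -1.] [641. 274. 288.]
```

View pics/scene0.png

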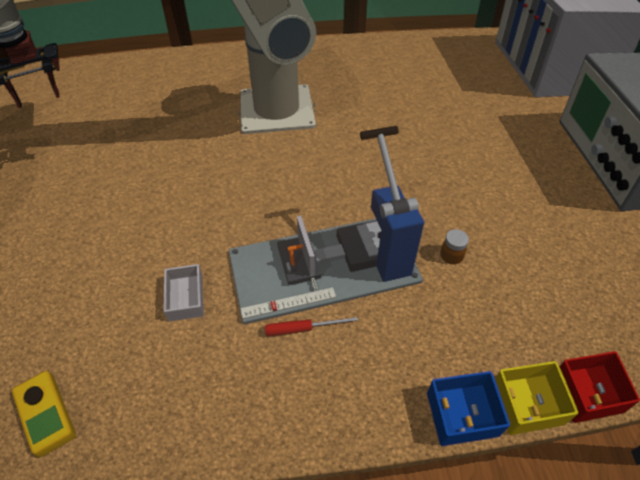

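```bash
python3 - <<'E'
import cv2
im=cv2.imread('pics/top0.png')[150:400,180:460]
cv2.imwrite('pics/topc.png',cv2.resize(im,None,fx=2.4,fy=2.4,interpolation=3)[:600])
E
```

```text
(no output)
```

View pics/topc.png

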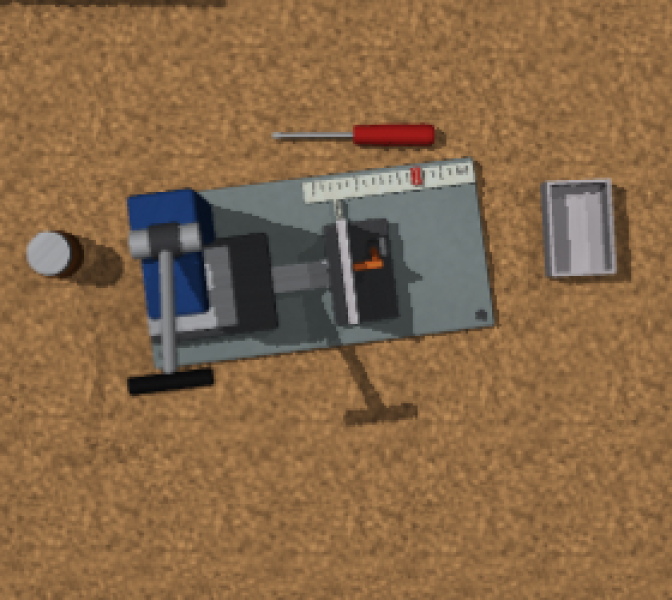

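The scene view shows the punch with its gauge end to the left, the mark at px (273,305) and the jar and chassis clear of it. In the top crop, the T-bar is at (171,382), the plate top edge runs (343,220)–(353,322), and the mark is at (416,177).

```bash
python3 - <<'E'
from h import *
f=lambda *p:[(a/2.4+180-.3,b/2.4+150-.3) for a,b in p]
c=at_z('top',f((474,158),(494,325),(155,366)),14); print(c.round(1))
P=at_z('top',f((343,220),(353,322)),104);print('plate',P.round(1))
B=at_z('top',f((128,386),(213,377)),274+9);print('bar',B.round(1),B.mean(0))
M=at_z('top',f((416,177)),20);print('mark',M.round(1))
I=at_z('top',f((340,205)),20);print('idx',I.round(1))
# scene refinement: bed mask colour not used; corners from view
print('scene corners',at_z('scene',[(230,251),(243,319),(420,281)],14).round(1))
for v in (c[0]-c[1],P[0]-P[1]): print('yaw',np.arctan2(v[1],v[0]))
for v in (c[2]-c[1],B[0]-B[1]): print('yaw',np.arctan2(-v[0],v[1]))
o=get_obs();R=cv2.Rodrigues(o['orientation'])[0];print(R.round(3))
E
```

```text
[[ 736.1 -118.6   14. ]
 [ 540.9 -143.9   14. ]
 [ 487.2  249.3   14. ]]
plate [[654.5  35.3 104. ]
 [544.2  22.7 104. ]]
bar [[485.6 234.  283. ]
 [495.5 155.4 283. ]] [490.57149709 194.70796702 283.        ]
mark [[711.8 -50.2  20. ]]
idx [[677.5  37.8  20. ]]
scene corners [[ 554.3 -138.8   14. ]
 [ 736.4 -113.4   14. ]
 [ 688.7  271.1   14. ]]
yaw 0.12891136333595327
yaw 0.11349403273672534
yaw 0.13583711636776072
yaw 0.12466431354212049
[[ 0.283 -0.959 -0.   ]
 [-0.959 -0.283  0.   ]
 [-0.     0.    -1.   ]]
```

```bash
python3 -m inch '[{"tz":-5,"az":4.45,"jaw":0},{"tz":-5,"az":4.45,"jaw":0},{"tx":-5.3,"ty":-2.9,"jaw":0},{"tx":-5.3,"ty":-2.9,"jaw":0},{"tx":-5.3,"ty":-2.9,"jaw":0},{"tx":-5.3,"ty":-2.9,"jaw":0},{"tx":-5.3,"ty":-2.9,"jaw":0},{"tx":-5.3,"ty":-2.9,"jaw":0},{"tx":-5.3,"ty":-2.9,"jaw":0},{"tx":-5.3,"ty":-2.9,"jaw":0},{"tx":-5.3,"ty":-2.9,"jaw":0},{"tx":-5.3,"ty":-2.9,"jaw":0}]'
cat > st.py <<'E'
from h import *
import sys
o=get_obs();R=cv2.Rodrigues(o['orientation'])[0]
print(o['t'].round(2) if hasattr(o['t'],'round') else o['t'],o['ee_pos'].round(1),'F',o['ft_force'].round(1),'w',round(o['width'],1),'x',R[:,0].round(3),'z',R[:,2].round(3))
if len(sys.argv)>3: print('to go cm',(R.T@(np.array(sys.argv[1:4],float)-o['ee_pos'])/10).round(2))
E
python3 st.py 490.6 194.7 313
```

```text
1.0 [ 176.8 -599.4  222.7] F [-0.3  0.  -0.2] w 87.5 x [ 0.283 -0.959 -0.   ] z [-0.  0. -1.]
to go cm [-67.29 -52.56  -9.03]$[0]: bad value
```

```bash
python3 -m inch '[{"tx":0,"ty":0,"tz":-5,"ax":0,"ay":0,"az":4.45,"jaw":0},{"tx":0,"ty":0,"tz":-5,"ax":0,"ay":0,"az":4.45,"jaw":0},{"tx":-5.3,"ty":-2.9,"tz":0,"ax":0,"ay":0,"az":0,"jaw":0},{"tx":-5.3,"ty":-2.9,"tz":0,"ax":0,"ay":0,"az":0,"jaw":0},{"tx":-5.3,"ty":-2.9,"tz":0,"ax":0,"ay":0,"az":0,"jaw":0},{"tx":-5.3,"ty":-2.9,"tz":0,"ax":0,"ay":0,"az":0,"jaw":0},{"tx":-5.3,"ty":-2.9,"tz":0,"ax":0,"ay":0,"az":0,"jaw":0},{"tx":-5.3,"ty":-2.9,"tz":0,"ax":0,"ay":0,"az":0,"jaw":0},{"tx":-5.3,"ty":-2.9,"tz":0,"ax":0,"ay":0,"az":0,"jaw":0},{"tx":-5.3,"ty":-2.9,"tz":0,"ax":0,"ay":0,"az":0,"jaw":0},{"tx":-5.3,"ty":-2.9,"tz":0,"ax":0,"ay":0,"az":0,"jaw":0},{"tx":-5.3,"ty":-2.9,"tz":0,"ax":0,"ay":0,"az":0,"jaw":0}]'
python3 st.py 490.6 194.7 313
```

```text
t: 2.5
ee_pos: [395.3, -34.1, 323.1]
orientation: [-2.362, 2.07, -0.002]
ft_force: [1.0, -0.2, -0.2]
width: 0.6
2.5 [395.3 -34.1 323.1] F [ 1.  -0.2 -0.2] w 0.6 x [ 0.131 -0.991  0.   ] z [ 0.001 -0.    -1.   ]
to go cm [-21.43 -12.45   1.02]
```

```bash
python3 -m inch '[{"tx":-5.3,"ty":-3.1,"tz":0,"ax":0,"ay":0,"az":0,"jaw":0},{"tx":-5.3,"ty":-3.1,"tz":0,"ax":0,"ay":0,"az":0,"jaw":0},{"tx":-5.3,"ty":-3.1,"tz":0,"ax":0,"ay":0,"az":0,"jaw":0},{"tx":-5.3,"ty":-3.1,"tz":0,"ax":0,"ay":0,"az":0,"jaw":0},{"tx":0,"ty":0,"tz":0,"ax":0,"ay":0,"az":0,"jaw":0}]'
python3 st.py 490.6 194.7 313
python3 - <<'E'
from h import *
C=cal('wrist');im,d=viewer.get_image('wrist');save('w1.png',im)
print(C[3],-C[2].T@C[3])
for n in ['wrist','top']:
    im,d=viewer.get_image(n);C=cal(n)
    for x in masks_of(n,'press_grip')[:1]:
        m=x['pixels'];ys,xs=np.nonzero(m&(d>0));P=at_depth(n,np.c_[xs,ys],d[ys,xs],C)
        q=P[(P[:,2]>262)];print(n,x['score'],len(q),q.min(0).round(),q.max(0).round(),q.mean(0).round(),np.percentile(q[:,2],90))
E
```

```text
t: 3.12
ee_pos: [490.9, 193.8, 322.3]
orientation: [-2.366, 2.065, 0.0]
ft_force: [-0.6, 0.0, -0.1]
width: 0.7
3.125 [490.9 193.8 322.3] F [-0.6  0.  -0.1] w 0.7 x [ 0.135 -0.991 -0.001] z [ 0.     0.001 -1.   ]
to go cm [-0.09  0.02  0.93]
[125.99531674 437.75263998 620.16382247] [561.91476276 203.59242968 484.67234532]
wrist 0.85 5161 [479. 155. 262.] [525. 235. 323.] [497. 195. 279.] 282.90706671296783
top 0.9 35 [486. 157. 276.] [497. 170. 286.] [492. 163. 281.] 283.8650295291587
```

View pics/w1.png

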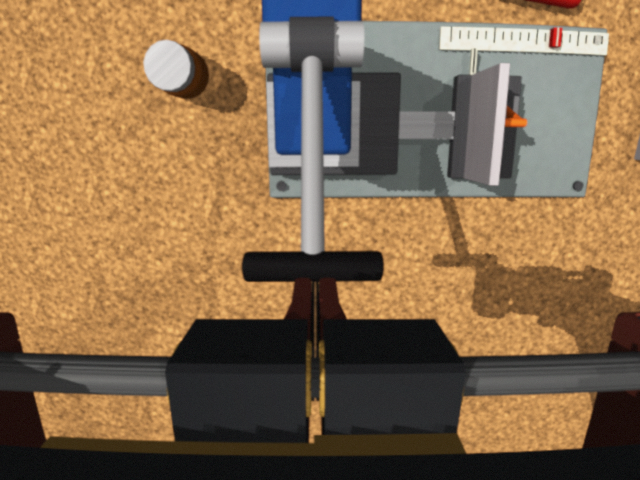

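The wrist view shows the closed fingers centred in y just short of the T-bar (313,266), aligned with the bed; mark is at (557,38), index at (474,60). I press along the arc.

```bash
python3 -m inch '[{"tx":0,"ty":0,"tz":2,"ax":0,"ay":0,"az":0,"jaw":0},{"tx":0,"ty":0,"tz":2,"ax":0,"ay":0,"az":0,"jaw":0},{"tx":0,"ty":0.7,"tz":1.4,"ax":0,"ay":0,"az":0,"jaw":0},{"tx":0,"ty":0.7,"tz":1.5,"ax":0,"ay":0,"az":0,"jaw":0},{"tx":0,"ty":0.4,"tz":1.5,"ax":0,"ay":0,"az":0,"jaw":0},{"tx":0,"ty":0.4,"tz":1.6,"ax":0,"ay":0,"az":0,"jaw":0},{"tx":0,"ty":0.1,"tz":1.6,"ax":0,"ay":0,"az":0,"jaw":0},{"tx":0,"ty":0,"tz":1.4,"ax":0,"ay":0,"az":0,"jaw":0},{"tx":0,"ty":0,"tz":0.2,"ax":0,"ay":0,"az":0,"jaw":0},{"tx":0,"ty":0,"tz":0,"ax":0,"ay":0,"az":0,"jaw":0}]'
python3 - <<'E'
from h import *
im,d=viewer.get_image('scene');save('s2.png',im[100:300,220:480]);C=cal('scene')
for x in masks_of('scene','press_grip')[:1]:
    m=x['pixels'];ys,xs=np.nonzero(m&(d>0));P=at_depth('scene',np.c_[xs,ys],d[ys,xs],C);print(x['score'],np.percentile(P,[5,50,95],axis=0).round())
E
```

```text
t: 4.62
ee_pos: [465.5, 186.3, 190.8]
orientation: [2.36, -2.07, -0.002]
ft_force: [-6.1, -1.0, 8.4]
width: 0.6
0.89 [[469. 165. 177.]
 [545. 206. 189.]
 [642. 228. 207.]]
```

```bash
python3 -m inch '[{"tx":0,"ty":0,"tz":0.2,"ax":0,"ay":0,"az":0,"jaw":0},{"tx":0,"ty":0,"tz":0.2,"ax":0,"ay":0,"az":0,"jaw":0},{"tx":0,"ty":0,"tz":0,"ax":0,"ay":0,"az":0,"jaw":0}]'
```

```text
t: 5.1
ee_pos: [465.8, 186.4, 187.5]
orientation: [2.36, -2.071, -0.001]
ft_force: [-5.7, -3.1, 11.2]
width: 0.6
```

```bash
python3 -m inch '[{"tx":0,"ty":0,"tz":0.2,"ax":0,"ay":0,"az":0,"jaw":0},{"tx":0,"ty":0,"tz":0,"ax":0,"ay":0,"az":0,"jaw":0}]'
```

```text
t: 5.35
ee_pos: [465.9, 186.4, 186.7]
orientation: [2.361, -2.071, -0.001]
ft_force: [-10.2, -4.5, 24.6]
width: 0.6
```

```bash
python3 -m inch '[{"tx":0,"ty":0,"tz":-2.2,"ax":0,"ay":0,"az":0,"jaw":0},{"tx":0,"ty":-0.5,"tz":-3,"ax":0,"ay":0,"az":0,"jaw":0},{"tx":0,"ty":-0.8,"tz":-3,"ax":0,"ay":0,"az":0,"jaw":0},{"tx":0,"ty":-1,"tz":-3,"ax":0,"ay":0,"az":0,"jaw":0},{"tx":0,"ty":0,"tz":-4,"ax":0,"ay":0,"az":0,"jaw":0},{"tx":5.8,"ty":0,"tz":0,"ax":0,"ay":0,"az":0,"jaw":1},{"tx":5.8,"ty":0,"tz":0,"ax":0,"ay":0,"az":0,"jaw":1},{"tx":5.7,"ty":0,"tz":0,"ax":0,"ay":0,"az":0,"jaw":1},{"tx":0,"ty":-5.6,"tz":0,"ax":0,"ay":0,"az":0,"jaw":1},{"tx":0,"ty":0,"tz":5,"ax":0,"ay":0,"az":0,"jaw":1},{"tx":0,"ty":0,"tz":2.7,"ax":0,"ay":0,"az":0,"jaw":1},{"tx":0,"ty":0,"tz":0,"ax":0,"ay":0,"az":0,"jaw":1}]'
python3 st.py 567 24.7 57
python3 - <<'E'
from h import *
im,d=viewer.get_image('wrist');save('w2.png',im);C=cal('wrist');np.save('w2.npy',d);np.savez('w2c.npz',K=C[0],d=C[1],R=C[2],t=C[3])
im,d=viewer.get_image('top')
for x in masks_of('top','press_grip')[:1]:
    m=x['pixels'];ys,xs=np.nonzero(m&(d>0));P=at_depth('top',np.c_[xs,ys],d[ys,xs]);print(x['score'],np.percentile(P,[5,50,95],axis=0).round())
E
```

```text
t: 6.85
ee_pos: [566.3, 25.7, 257.7]
orientation: [2.359, -2.07, -0.005]
ft_force: [0.7, -0.0, 0.4]
width: 66.9
6.85 [566.3  25.7 257.7] F [ 0.7 -0.   0.4] w 66.9 x [ 0.13  -0.991 -0.001] z [-0.005 -0.    -1.   ]
to go cm [ 0.12 -0.15 20.07]
0.94 [[483. 168. 203.]
 [531. 206. 253.]
 [634. 227. 284.]]
```

View pics/w2.png

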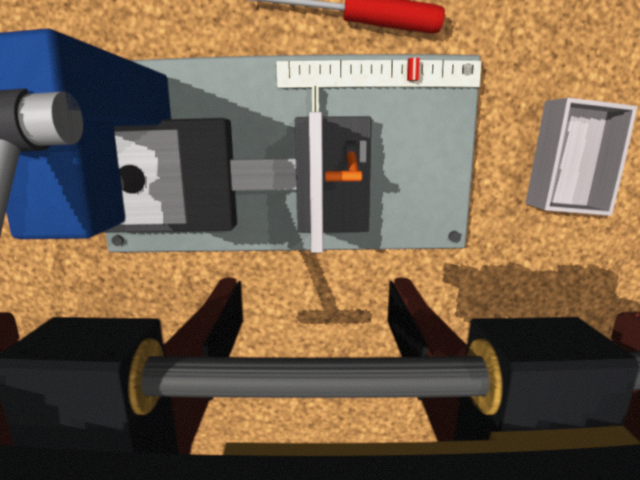

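Handle is back up (bar median z ≈ 253, 284 top). The plate top edge runs (314,112)–(316,251), the index is at (316,88), the mark at (414,70), and the lever at (343,176) is open. Zooming on index and mark.

```bash
python3 - <<'E'
from h import *
im=cv2.imread('pics/w2.png');cv2.imwrite('pics/w2c.png',cv2.resize(im[50:125,275:435],None,fx=5,fy=5,interpolation=3))
z=np.load('w2c.npz');C=(z['K'],z['d'],z['R'],z['t']);d=np.load('w2.npy')
for u,v in [(316,90),(316,100),(314.5,116),(316,248),(414,75),(414,62),(390,75),(343,176),(334,177),(316,180)]:
    D=np.median(d[int(v)-1:int(v)+2,int(u)-1:int(u)+2]);print(u,v,at_depth('wrist',[(u,v)],[D],C).round(1))
E
```

```text
316 90 [[684.2  40.4  28.7]]
316 100 [[675.   39.2  28.8]]
314.5 116 [[655.8  38.  106.5]]
316 248 [[549.2  22.7 106. ]]
414 75 [[710.8 -51.1  28.4]]
414 62 [[722.3 -48.9  28.7]]
390 75 [[708.8 -29.3  20.9]]
343 176 [[610.4   7.   82.6]]
334 177 [[608.5  14.7  82.6]]
316 180 [[606.2  30.3 105.6]]
```

View pics/w2c.png

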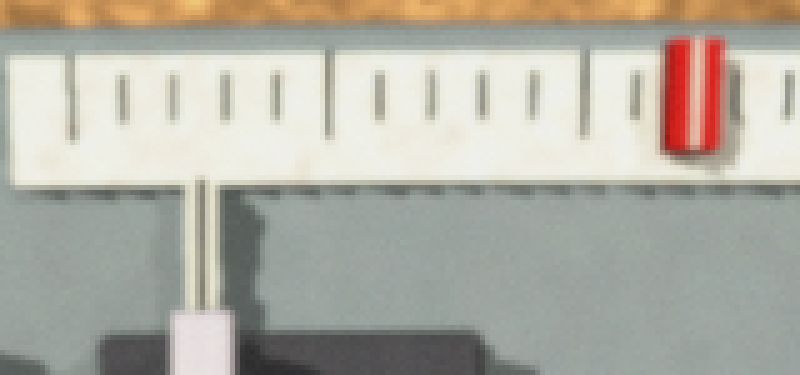

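```bash
python3 - <<'E'
from h import *
z=np.load('w2c.npz');C=(z['K'],z['d'],z['R'],z['t'])
I,M=at_z('wrist',[(314.8,86),(414,80)],28.7,C);print(I.round(1),M.round(1))
Pt=at_z('wrist',[(315.0,116),(316,248)],104,C);print(Pt.round(1))
for yaw in (.12,.13,.14):
    ex=np.array([np.cos(yaw),np.sin(yaw),0]);ey=np.array([-ex[1],ex[0],0]);print(yaw,(M-I)@ey,(M-I)@ex,(Pt@ey).round(1),I@ey, (Pt@ex).round(1))
E
python3 st.py 569 25 57
```

```text
[687.7  42.   28.7] [706.2 -51.9  28.7]
[[656.   37.7 104. ]
 [548.6  22.6 104. ]]
0.12 -95.42528865336378 7.191549252091803 [-41.1 -43.2] -40.597572472076266 [655.8 547.4]
0.13 -95.49243172262689 6.236952695227287 [-47.7 -48.7] -47.472932214557 [655.3 546.9]
0.14 -95.55002562829448 5.281732448290685 [-54.2 -54.1] -54.34354470337695 [654.8 546.4]
7.0 [568.8  26.1 261.3] F [ 0.5  0.3 -0.5] w 78.9 x [ 0.131 -0.991  0.   ] z [ 0.002  0.    -1.   ]
to go cm [ 0.1   0.04 20.43]
```

```bash
python3 -m inch '[{"tx":0.1,"ty":0,"tz":5,"ax":0,"ay":0,"az":0,"jaw":1},{"tx":0,"ty":0,"tz":5,"ax":0,"ay":0,"az":0,"jaw":1},{"tx":0,"ty":0,"tz":5,"ax":0,"ay":0,"az":0,"jaw":1},{"tx":0,"ty":0,"tz":3,"ax":0,"ay":0,"az":0,"jaw":1},{"tx":0,"ty":0,"tz":2.4,"ax":0,"ay":0,"az":0,"jaw":1},{"tx":0,"ty":0,"tz":0,"ax":0,"ay":0,"az":0,"jaw":0},{"tx":0,"ty":0,"tz":0,"ax":0,"ay":0,"az":0,"jaw":0},{"tx":0,"ty":0,"tz":0,"ax":0,"ay":0,"az":0,"jaw":0},{"tx":0,"ty":0,"tz":0,"ax":0,"ay":0,"az":0,"jaw":0},{"tx":0,"ty":0,"tz":0,"ax":0,"ay":0,"az":0,"jaw":0}]'; python3 st.py 569 25 57
```

```text
t: 8.25
ee_pos: [568.6, 25.3, 56.2]
orientation: [-2.362, 2.07, -0.001]
ft_force: [-0.0, 0.4, -0.3]
width: 41.4
8.25 [568.6  25.3  56.2] F [-0.   0.4 -0.3] w 41.4 x [ 0.131 -0.991  0.   ] z [ 0.001  0.    -1.   ]
to go cm [ 0.03 -0.04 -0.08]
```

Still closing; wait further.

```bash
python3 -m inch '[{"tx":0,"ty":0,"tz":0,"ax":0,"ay":0,"az":0,"jaw":0},{"tx":0,"ty":0,"tz":0,"ax":0,"ay":0,"az":0,"jaw":0},{"tx":0,"ty":0,"tz":0,"ax":0,"ay":0,"az":0,"jaw":0},{"tx":0,"ty":0,"tz":0,"ax":0,"ay":0,"az":0,"jaw":0},{"tx":0,"ty":0,"tz":0,"ax":0,"ay":0,"az":0,"jaw":0},{"tx":0,"ty":0,"tz":0,"ax":0,"ay":0,"az":0,"jaw":0}]'
```

```text
t: 9.0
ee_pos: [568.3, 24.9, 55.6]
orientation: [2.363, -2.07, 0.001]
ft_force: [0.5, -5.0, -1.2]
width: 9.6
```

```bash
python3 -m inch '[{"tx":0.5,"ty":0,"tz":0,"ax":0,"ay":0,"az":0,"jaw":0},{"tx":1,"ty":0,"tz":0,"ax":0,"ay":0,"az":0,"jaw":0},{"tx":1,"ty":0,"tz":0,"ax":0,"ay":0,"az":0,"jaw":0},{"tx":1,"ty":0,"tz":0,"ax":0,"ay":0,"az":0,"jaw":0},{"tx":1,"ty":0,"tz":0,"ax":0,"ay":0,"az":0,"jaw":0},{"tx":1,"ty":0,"tz":0,"ax":0,"ay":0,"az":0,"jaw":0},{"tx":1,"ty":0,"tz":0,"ax":0,"ay":0,"az":0,"jaw":0},{"tx":1,"ty":0,"tz":0,"ax":0,"ay":0,"az":0,"jaw":0},{"tx":1,"ty":0,"tz":0,"ax":0,"ay":0,"az":0,"jaw":0},{"tx":0.7,"ty":0,"tz":0,"ax":0,"ay":0,"az":0,"jaw":0},{"tx":0.3,"ty":0,"tz":0,"ax":0,"ay":0,"az":0,"jaw":0},{"tx":0,"ty":0,"tz":0,"ax":0,"ay":0,"az":0,"jaw":0}]'; python3 st.py
python3 - <<'E'
from h import *
C=cal('wrist');im,d=viewer.get_image('wrist');save('w3.png',im);np.save('w3.npy',d);np.savez('w3c.npz',K=C[0],d=C[1],R=C[2],t=C[3])
E
```

```text
t: 10.5
ee_pos: [581.9, -69.2, 55.6]
orientation: [-2.361, 2.07, -0.002]
ft_force: [5.0, 4.9, -5.2]
width: 10.1
10.5 [581.9 -69.2  55.6] F [ 5.   4.9 -5.2] w 10.1 x [ 0.13  -0.991 -0.   ] z [ 0.002  0.    -1.   ]
```

View pics/w3.png

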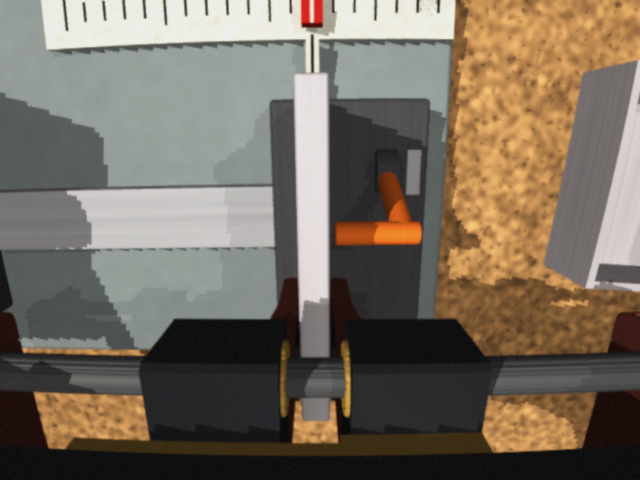

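The index line (313,40) nearly meets the mark's white line (312,15), with the lever open at (378,233). Quantify.

```bash
python3 - <<'E'
from h import *
z=np.load('w3c.npz');C=(z['K'],z['d'],z['R'],z['t']);im=cv2.imread('pics/w3.png')
for v in (2,8,14,20): print(v,im[v,300:324].sum(1), 'min ch',im[v,300:324,0])
for v in (37,44,52,60): print(v,im[v,303:323].sum(1))
E
```

```text
2 [592 409 297 279 274 277 283 283 323 455 609 679 667 557 385 288 283 278
 276 287 280 293 371 463] min ch [175  90  39  30  28  30  32  32  50 109 179 213 206 155  76  34  32  28
  28  33  29  37  79 132]
8 [597 413 285 288 276 284 289 281 326 457 611 677 670 570 402 299 283 280
 279 283 285 294 361 451] min ch [176  92  33  33  28  32  33  29  51 109 179 212 208 160  83  39  31  30
  30  31  32  38  75 128]
14 [596 428 308 278 281 282 276 278 306 412 592 679 672 568 398 300 276 280
 281 275 287 299 355 452] min ch [177  98  43  29  31  31  27  30  42  89 171 213 209 159  82  38  28  30
  30  27  32  39  72 127]
20 [597 425 304 285 274 289 280 280 299 417 592 674 670 566 396 292 284 281
 281 287 277 290 360 443] min ch [175  98  41  33  27  34  31  32  39  92 171 210 208 159  82  35  32  30
  30  33  29  35  73 125]
37 [702 700 697 691 694 695 671 518 260 171 382 601 682 692 692 695 698 697
 695 691]
44 [339 440 560 662 690 686 664 510 242 135 332 580 677 695 673 592 480 435
 428 432]
52 [430 455 547 651 687 698 674 536 286 143 329 580 677 689 673 585 422 308
 286 282]
60 [439 440 532 643 685 692 671 532 280 136 319 576 677 692 681 623 460 320
 279 280]
```

```bash
python3 -m inch '[{"tx":0,"ty":0,"tz":0,"ax":0,"ay":0,"az":0,"jaw":0},{"tx":0,"ty":0,"tz":0,"ax":0,"ay":0,"az":0,"jaw":0},{"tx":0,"ty":0,"tz":0,"ax":0,"ay":0,"az":0,"jaw":0.13},{"tx":0,"ty":0,"tz":0,"ax":0,"ay":0,"az":0,"jaw":0.13},{"tx":0,"ty":0,"tz":0,"ax":0,"ay":0,"az":0,"jaw":0.13}]'; python3 -m inch '[{"tx":0,"ty":-0.3,"tz":0,"ax":0,"ay":0,"az":0,"jaw":0.13},{"tx":0,"ty":-0.5,"tz":0,"ax":0,"ay":0,"az":0,"jaw":0.13},{"tx":0,"ty":-0.5,"tz":0,"ax":0,"ay":0,"az":0,"jaw":0.13},{"tx":0,"ty":-0.2,"tz":0,"ax":0,"ay":0,"az":0,"jaw":0.13}]';python3 st.py
cat > chk.py <<'E'
from h import *
C=cal('wrist');im,d=viewer.get_image('wrist');import sys;save(sys.argv[1],im)
cv2.imwrite('pics/c_'+sys.argv[1],cv2.resize(im[0:260,220:500,::-1],None,fx=2.2,fy=2.2))
E
python3 chk.py w4.png
```

```text
t: 11.18
ee_pos: [581.3, -69.0, 55.7]
orientation: [-2.36, 2.072, -0.0]
ft_force: [3.4, 5.1, -2.0]
width: 11.4
t: 11.68
ee_pos: [593.9, -66.9, 55.1]
orientation: [2.36, -2.071, -0.006]
ft_force: [-5.7, 4.1, 0.7]
width: 11.6
11.675 [593.9 -66.9  55.1] F [-5.7  4.1  0.7] w 11.6 x [ 0.13  -0.991 -0.001] z [-0.004  0.001 -1.   ]
```

View pics/c_w4.png

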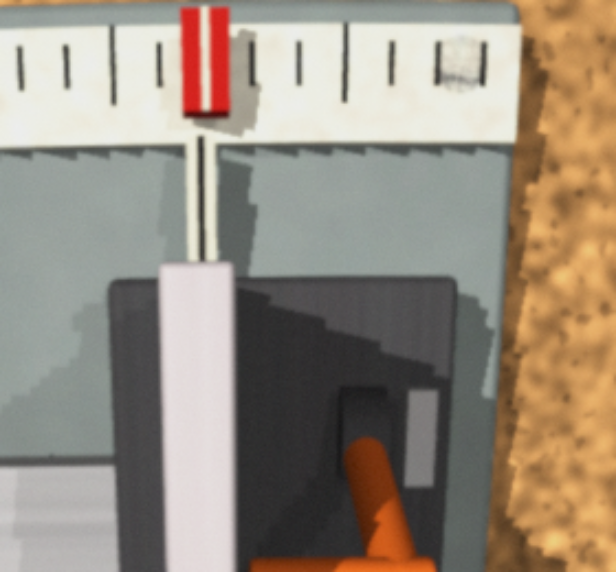

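Index at 201 vs mark 205 in the crop (~0.9 mm toward home); leg slides fine. Correct by 0.8 mm and push the lever.

```bash
python3 -m inch '[{"tx":0.08,"ty":-0.3,"tz":0,"ax":0,"ay":0,"az":0,"jaw":0.13},{"tx":0,"ty":-0.5,"tz":0,"ax":0,"ay":0,"az":0,"jaw":0.13},{"tx":0,"ty":-0.5,"tz":0,"ax":0,"ay":0,"az":0,"jaw":0.13},{"tx":0,"ty":-0.5,"tz":0,"ax":0,"ay":0,"az":0,"jaw":0.13},{"tx":0,"ty":-0.5,"tz":0,"ax":0,"ay":0,"az":0,"jaw":0.13},{"tx":0,"ty":-0.5,"tz":0,"ax":0,"ay":0,"az":0,"jaw":0.13},{"tx":0,"ty":-0.5,"tz":0,"ax":0,"ay":0,"az":0,"jaw":0.13},{"tx":0,"ty":-0.5,"tz":0,"ax":0,"ay":0,"az":0,"jaw":0.13},{"tx":0,"ty":-0.5,"tz":0,"ax":0,"ay":0,"az":0,"jaw":0.13},{"tx":0,"ty":-0.4,"tz":0,"ax":0,"ay":0,"az":0,"jaw":0.13},{"tx":0,"ty":0,"tz":0,"ax":0,"ay":0,"az":0,"jaw":0.13}]';python3 st.py; python3 chk.py w5.png
```

```text
t: 13.1
ee_pos: [639.0, -61.3, 54.1]
orientation: [2.359, -2.07, -0.01]
ft_force: [-6.5, 4.5, -2.3]
width: 11.5
13.1 [639.  -61.3  54.1] F [-6.5  4.5 -2.3] w 11.5 x [ 0.13  -0.992 -0.002] z [-0.007  0.001 -1.   ]
```

View pics/w5.png

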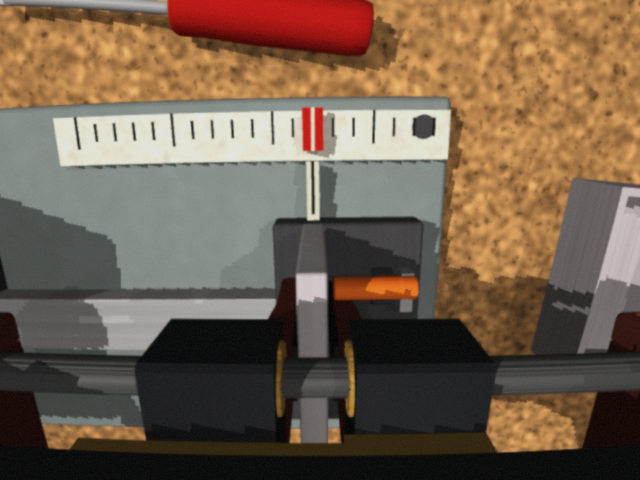

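Index (313,190) meets the mark (313,130); lever about ¾ over. Continue to its stop.

```bash
python3 -m inch '[{"tx":0,"ty":-0.3,"tz":0,"ax":0,"ay":0,"az":0,"jaw":0.13},{"tx":0,"ty":-0.3,"tz":0,"ax":0,"ay":0,"az":0,"jaw":0.13},{"tx":0,"ty":-0.3,"tz":0,"ax":0,"ay":0,"az":0,"jaw":0.13},{"tx":0,"ty":0,"tz":0,"ax":0,"ay":0,"az":0,"jaw":0.13}]';python3 st.py;  python3 -m inch '[{"tx":0,"ty":-0.2,"tz":0,"ax":0,"ay":0,"az":0,"jaw":0.13},{"tx":0,"ty":0,"tz":0,"ax":0,"ay":0,"az":0,"jaw":0.13}]'
```

```text
t: 13.65
ee_pos: [646.5, -60.2, 53.6]
orientation: [2.357, -2.068, -0.014]
ft_force: [-9.0, 3.5, -1.9]
width: 11.7
13.65 [646.5 -60.2  53.6] F [-9.   3.5 -1.9] w 11.7 x [ 0.13  -0.992 -0.003] z [-0.01   0.002 -1.   ]
t: 13.9
ee_pos: [646.8, -60.1, 53.4]
orientation: [2.355, -2.067, -0.018]
ft_force: [-13.5, 3.6, 1.5]
width: 11.6
```

```bash
python3 -m inch '[{"tx":0,"ty":-0.3,"tz":0,"ax":0,"ay":0,"az":0,"jaw":0.13},{"tx":0,"ty":0,"tz":0,"ax":0,"ay":0,"az":0,"jaw":0.13},{"tx":0,"ty":0,"tz":0,"ax":0,"ay":0,"az":0,"jaw":0},{"tx":0,"ty":0,"tz":0,"ax":0,"ay":0,"az":0,"jaw":0},{"tx":0,"ty":0,"tz":0,"ax":0,"ay":0,"az":0,"jaw":0},{"tx":0,"ty":0,"tz":0,"ax":0,"ay":0,"az":0,"jaw":0}]';python3 st.py; python3 chk.py w6.png
python3 - <<'E'
from h import *
C=cal('wrist');im,d=viewer.get_image('wrist');hsv=cv2.cvtColor(im,cv2.COLOR_RGB2HSV)
m=(hsv[...,0]>4)&(hsv[...,0]<14)&(hsv[...,1]>215)&(hsv[...,2]>120)&(d>0)
m[:200]=0;m[:,:325]=0;m[:,440:]=0
ys,xs=np.nonzero(m);P=at_depth('wrist',np.c_[xs,ys],d[m],C);ex=np.array([.9916,.1296,0])
print(len(P),np.percentile(P@ex,[3,50,97])-604,np.percentile(P[:,2],[3,50,97]),xs.min(),xs.max(),ys.min(),ys.max())
E
```

```text
t: 14.65
ee_pos: [647.5, -59.9, 53.1]
orientation: [2.354, -2.063, -0.023]
ft_force: [-21.8, 2.5, 5.8]
width: 9.9
14.65 [647.5 -59.9  53.1] F [-21.8   2.5   5.8] w 9.9 x [ 0.131 -0.991 -0.003] z [-0.018  0.001 -1.   ]
1590 [43.10070313 47.65322939 50.46929996] [74.08038984 77.29366542 78.7984652 ] 336 417 277 298
```

View pics/w6.png

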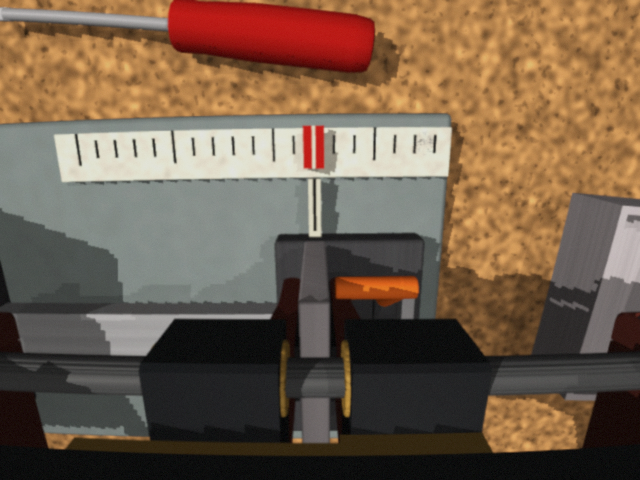

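The lever bar sits at leg x ≈ 47 mm (closed is 46), and index (315,205) is within about 1 mm of the mark line (313.5,150). Hold, final check, hand in.

```bash
python3 -m inch '[{"tx":0,"ty":0,"tz":0,"ax":0,"ay":0,"az":0,"jaw":0},{"tx":0,"ty":0,"tz":0,"ax":0,"ay":0,"az":0,"jaw":0},{"tx":0,"ty":0,"tz":0,"ax":0,"ay":0,"az":0,"jaw":0},{"tx":0,"ty":0,"tz":0,"ax":0,"ay":0,"az":0,"jaw":0}]'
python3 - <<'E'
from h import *
C=cal('wrist');im,d=viewer.get_image('wrist')
g=im.astype(int).sum(2)
def cen(v,lo,hi,dark):
    r=g[v,lo:hi]; w=np.clip((r.max()-r) if dark else (r-r.min()),0,None)**2.; return (w*np.arange(lo,hi)).sum()/w.sum()
a=[(cen(v,308,322,True),v) for v in (190,200,210)];b=[(cen(v,307,321,False),v) for v in (135,145,155)]
P=at_z('wrist',a,28.7,C);Q=at_z('wrist',b,28.7,C);ey=np.array([-.1296,.9916,0]);print(np.round(a,1),np.round(b,1),'idx-mark y',(P@ey).mean()-(Q@ey).mean())
print(get_obs()['width'],get_obs()['ft_force'])
ctrl.close_job()
E
```

```text
t: 15.25
ee_pos: [647.5, -59.9, 53.0]
orientation: [2.354, -2.063, -0.023]
ft_force: [-20.6, 2.6, 5.9]
width: 10.3
[[315.1 190. ]
 [314.7 200. ]
 [314.6 210. ]] [[313.1 135. ]
 [313.2 145. ]
 [313.3 155. ]] idx-mark y -0.788558427458554
10.143015407114284 [-21.18034632   2.07569677   6.07433888]
the job is handed in; nothing more can be done
```

I did the whole job in order and handed it in at about 15 s. The arm is still gripping the plate. No verdict is reported, so these are my own last checks.

- **T-handle:** I pushed it down until the force jumped from 11 to 25 N, which I took as its stop. After I released it, a picture at 6.9 s showed it back up. I did not look at it again after that.
- **Leg:** I drew it out about 95 mm to the mark. At the last check its index was about 0.8 mm past the mark (4 mm allowed). I did not measure its speed, but the arm's position hardly changed over the last 0.6 s.
- **Grip:** The fingers are shut on the 10 mm plate, opening 10.1 mm, at the fixed 30 N grip setting.
- **Cam lever:** I slid the fingers lightly along the plate to push it over, until the force rose against its stop. Its crossbar measured about x 47 mm in the leg's frame, where fully closed is 46 mm.
- **Wrist force:** About 22 N remains on the wrist from pressing the lever against its stop (the limit is 120 N).
- **Other things:** I did not touch the mark, screwdriver, jar or chassis. I did not measure their positions again; the mark, screwdriver and chassis looked undisturbed in the last picture, and the jar was out of view.

No check failed or disagreed with another.

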